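Start the inclined clamp screw square with a box key

ROBOT

A 7-joint arm with a two-finger parallel gripper is mounted at the origin on a cart in front of the work surface, level with it; the furniture and walls round the work are solid. World frame = base frame: x ahead of the robot, y to its left, z up, the work surface at z = 0. Lengths are in m, angles in rad, forces in N, time in s.
With the tool pointing down it reaches from about 0.4 to 0.875 m from the base axis. Payload 19.3 kg.
Tool frame: the origin (TCP) lies at the very end of the fingers, on their centre line; the grasp point (between the pads) lies bot.pinch_z behind it (bot.pinch_z is the distance from the TCP to the grasp point, in m); z points along the fingers, y is the line along which they close (so a half turn about z gives the same grasp; the last joint's range is limited). The gripper opens to 85 mm and grips with 20 to 120 N. Pads are 22 mm wide; open, the fingers measure 114 mm over their backs; the gripper's body (76 mm by 85 mm) begins 54 mm behind the grasp point. The pads swing forward as they close: fully open they stand 13 mm farther back than shut.
Start: joints at [-1.401, 0.521, -0.036, 1.599, 0.021, 1.021, -0.113], TCP at [0.148, 0.607, 0.231] pointing down, gripper open.
Joint ranges: [-2.91, 2.91], [-0.3, 2.13], [-1.5, 1.42], [0.17, 2.43], [-1.26, 4.41], [0.16, 1.93], [-2.52, 2.52]. Speed limits (rad/s): [1.89, 1.89, 2.39, 2.39, 3.01, 3.01, 3.01].

INTERFACE

Orientations are given as [roll, pitch, yaw] about the fixed x, y, z axes, in that order (R = Rz(yaw) Ry(pitch) Rx(roll)).
In Python, from workcell import bot, grab_frame, ticket gives the robot as it stands.
- The arm moves only by the tool arm_command, never from a script. Its argument "commands" is a list of rows, each a list of 3 entries, a list of its own where there are three numbers: the shift along the world's x, y, z in mm, then the turn about the world's z in rad, then the gripper command: -1 is fully open, 1 is shut, values between are in proportion. In form: [[[tx, ty, tz], roll, fingers], ...]. A call has 1 to 20 rows; each row shifts and turns the commanded pose from where the row before left it; what a row does not reach is not made up. A row lasts 1/10 s, in which the tool goes at most 50 mm and 8.59 degrees, less where a joint would pass 70% of its speed; a pose out of reach is approached as far as the arm can. A call with a gripper value outside its range is refused whole. The fingers move at their own pace and stop on an object; "newtons" is the grip in N (left out, the last holds). Time passes only in rows, so rows that do not move let the fingers close. It gives the time, the measured TCP pose, the force, the opening and the grip force at its end, in the units of the state.
- bot.observe(): the state, without advancing time (a new reading comes with each control period).
- grab_frame(name): name is "scene" or "side" or "wrist"; returns a dict with "image" (420x560x3 uint8, red, green, blue), "vertical_fov" (degrees; the focal length in pixels is half the picture's height over the tangent of half this angle, whatever the lens; pixels are square), "cx", "cy" (the principal point, pixels), "k1" (the pictures are not rectified: a ray, as slopes to the right and down, at radius r is drawn at 1 + k1 r^2 times it, then the intrinsics apply), "R" (3x3) and "t" (3): a world point X has camera coordinates R X + t. Camera axes: x right, y down, z forward; pixel columns grow to the right and rows downward; lengths in m; the calibration is good to about 2 mm. A picture is of the moment at which its call begins. There is no depth.
- ticket.job_done(): hands the job in; it is judged then, once.
The state is a dict: "clock": time; "qpos": joint angles; "qd": joint speeds; "joint_efforts": joint torques, N m; "position": TCP position; "tool_rot": TCP orientation; "force": force on the tool from outside, world axes, zero at the start; "moment": the same for the moment, N m; "grip_width": finger opening in m; "finger_force": force on a finger pad.
Only numpy, scipy, OpenCV 4.12 (cv2) and the standard library are available. Lean on these libraries where they do the work, as an engineer would, in place of code of your own. Each camera call takes 0.05 s, during which the arm holds its last target. There are 200 camera calls.

TASK

Take the square-socket driver out of its stand and set it fully down over the square head of the clamp screw, in line with the screw, which leans over a little. Only then turn the screw about a quarter turn clockwise (seen from above), keeping the driver in line with it, and leave the driver standing on the screw head. Do not shift the loose things lying around.

Things in the scene. Friction and masses are not known exactly. Their poses are not given: they have to be found in the camera images.
- driver: Loose square-socket driver, 155 mm long, 0.15-0.29 kg, upright in its stand. Origin: centre of the socket's open mouth (lower end); +z along it to the handle. Steel socket: outside 28.5 mm square, 34 mm long; hole 18.5 mm square, 26 deep. 16 mm round shank to z=74. Black handle 28 mm square, z=74 to 150; grip near z=115. Handle, socket and hole sides lie along its x and y: same every 90 degrees.
- socket_floor (a point): Centre of the floor of the driver's square hole, 26 mm above the driver's origin on its axis; same axes as the driver.
- driver_stand: Fixed stand: dark 90 x 90 x 10 mm plate with an aluminium round cup (48 mm inside, 56 mm outside, rim 34 mm above the worktop) in its centre. The driver stands on the plate (10 mm up) inside the cup. Origin: centre of the underside. Stand and jig may change places.
- clamp_jig: Fixed clamp jig: aluminium plate 140 (x) x 100 (y) x 12 mm; a dark steel block with a sloping top and the clamp screw on its front half, and behind it a yellow transformer (81 mm wide, top about 50 mm up) before a back stop. Origin: centre of the underside; its -x side is the front.
- screw_top (a point): Centre of the top of the screw's head, about 88 mm up; turns and sinks with it. +z: up along the screw's axis, which leans 0.21 rad from vertical to the jig's front. Head 16 mm square, 20 mm long, sides along this point's x and y, and on it a 5 mm high cone tapering to 8 mm diameter at this point. The socket fits with 1.25 mm all round; fully down, this point touches the socket's floor.
- clamp_screw (a joint): Turn of the clamp screw in rad, 0 at the start, growing clockwise seen from above, stop at 2.2. It drags with about 0.1 N m, stays where it is left and sinks 10 mm a turn. The loose fit of the socket takes up to about 0.17 rad of the driver's turn before the screw follows.
- transformer_a: Loose bystander: yellow and black transformer, 65 x 29 x 29 mm, between the jig and the stand.
- cutters: Loose bystander: side cutters with red handles, 124 mm long, lying between the jig and the stand, nearer the robot.
- screwdriver: Loose bystander: screwdriver with a red handle, 183 mm long, lying near the right edge of the worktop.
- tape: Loose bystander: roll of white tape, 108 mm across, 22 mm high, lying to the left.
Mind the look-alikes: they are no part of the job. There is more than one size of the driver; the job needs the smaller.

How it is judged:
By the outcome, as a careful person would: the job done as asked, in the order asked, and still so for the second after the job is handed in, with the robot touching nothing.
It also fails if it takes over 45 s, if anything falls off the work surface, if the arm or the gripper's body presses on something with over 40 N, if the wrist force passes 120 N, or if a joint passes its speed limit or range.

## Working session

There is one attempt and no reset: what is moved stays moved. The work goes in short steps, Python scripts to look and compute and a tool call to move; the robot and the scene stay as the last step left them, time stands still between calls to the robot, and variables do not carry over. Pictures are saved under pics/ and viewed, at most 10 in all, crops included, and the job is handed in when it is done.

Besides the shell and the picture viewer there is one more tool, called after ">>>" as name([rows], argument=value, ...), one row to a line, values as JSON. arm_command: Moves the arm, as the interface text tells. Its arguments: {"type":"object","properties":{"commands":{"type":"array"},"newtons":{"type":"number"}},"required":["commands"]}

```bash
mkdir -p pics; ls
python3 - <<'E'
from workcell import bot, grab_frame
import cv2
s=bot.observe(); print(s, bot.pinch_z)
for n in ["scene","side","wrist"]:
    f=grab_frame(n); cv2.imwrite(f"pics/{n}0.png",f["image"][:,:,::-1])
    print(n,f["vertical_fov"],f["cx"],f["cy"],f["k1"],f["R"],f["t"])
E
```

```text
pics
{'clock': 0.0, 'qpos': array([-1.40119071,  0.52205553, -0.03633148,  1.60003653,  0.02119681,
        1.02107537, -0.11280198]), 'qd': array([-0.00060856,  0.00258445,  0.00034117,  0.00226618, -0.00030417,
       -0.00071902, -0.00248603]), 'joint_efforts': array([-9.00177001e-04, -9.27089381e+01,  1.97971657e+00, -3.69939852e+01,
        1.78627350e-02,  7.96258537e-03, -2.97467864e-05]), 'position': array([0.14839633, 0.60676468, 0.23068959]), 'tool_rot': array([-3.14040547e+00,  8.03131420e-05,  2.90177752e+00]), 'force': array([ 1.33541764, -0.29178758, -0.08828705]), 'moment': array([0.00285833, 0.02642009, 0.00441415]), 'finger_force': 0.0, 'grip_width': 0.08526391605220708} 0.0187
scene 56.797849334958066 282.23661594453955 214.26936392090195 -0.007479112113076054 [[ 0.86950202 -0.49369408 -0.01524437]
 [-0.36624058 -0.62370594 -0.69054959]
 [ 0.33141224  0.60601737 -0.72312438]] [-0.33988305  0.35037984  0.72597669]
side 56.50950808157328 271.06977815320477 203.6704235459152 -0.016754307263496172 [[ 0.99977032  0.02131745 -0.00220849]
 [ 0.0111084  -0.60356796 -0.79723417]
 [-0.01832798  0.79702652 -0.60366614]] [-0.52177488  0.17864229  0.79216565]
wrist 63.143141971199576 282.0709652908434 205.69172373652327 0.017807890933997653 [[ 0.23836185  0.97117374 -0.00227884]
 [ 0.92546405 -0.22643033  0.30371959]
 [ 0.2944485  -0.07450415 -0.95275874]] [-0.62376961 -0.03969978  0.38191262]
```

View pics/scene0.png

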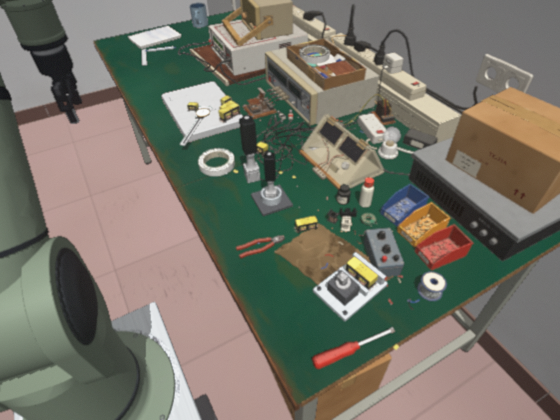

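View pics/side0.png

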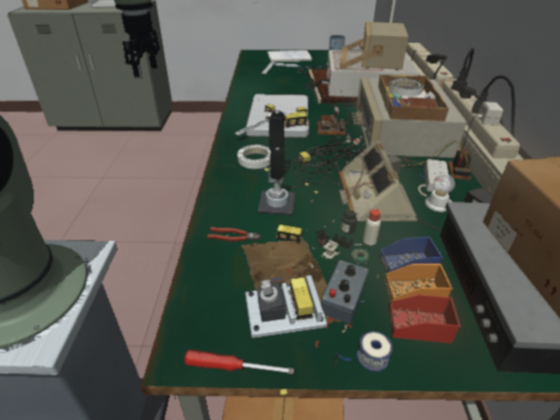

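The scene view shows two upright black-handled drivers. One is in the dark stand with the round cup, handle about (270,165) and stand (271,197). A larger one stands free behind it, handle about (249,135) and socket (252,172). The one in the stand is the smaller and fits the description. The jig is at (350,285). I'll confirm with an enlarged crop.

```bash
cat > h.py <<'E'
import numpy as np, cv2
from workcell import bot, grab_frame
def K(f):
    F=210/np.tan(np.radians(f["vertical_fov"])/2); return F
def proj(f,X):
    c=f["R"]@np.asarray(X,float)+f["t"]; s=c[:2]/c[2]; s=s*(1+f["k1"]*(s@s)); return s*K(f)+[f["cx"],f["cy"]]
def ray(f,p):
    d=(np.asarray(p,float)-[f["cx"],f["cy"]])/K(f); s=d.copy()
    for _ in range(8): s=d/(1+f["k1"]*(s@s))
    v=f["R"].T@np.r_[s,1]; return -f["R"].T@f["t"], v/np.linalg.norm(v)
def onz(f,p,z):
    o,v=ray(f,p); return o+v*(z-o[2])/v[2]
def tri(fp):
    A=np.zeros((3,3));b=np.zeros(3);L=[]
    for f,p in fp:
        o,v=ray(f,p);M=np.eye(3)-np.outer(v,v);A+=M;b+=M@o;L.append((M,o))
    X=np.linalg.solve(A,b); return X,[np.linalg.norm(M@(X-o)) for M,o in L]
def crop(img,x0,y0,w,h,s):
    c=cv2.resize(img[y0:y0+h,x0:x0+w,::-1],None,fx=s,fy=s,interpolation=cv2.INTER_CUBIC)
    for x in range((x0+9)//10*10,x0+w,10):
        cv2.line(c,(int((x-x0+.5)*s),0),(int((x-x0+.5)*s),10 if x%50==0 else 4),(0,0,255),1)
    for y in range((y0+9)//10*10,y0+h,10):
        cv2.line(c,(0,int((y-y0+.5)*s)),(10 if y%50==0 else 4,int((y-y0+.5)*s)),(0,0,255),1)
    return c
E
python3 - <<'E'
from h import *
a=cv2.imread("pics/scene0.png")[:,:,::-1];b=cv2.imread("pics/side0.png")[:,:,::-1]
A=[crop(a,230,100,80,116,5),crop(a,305,240,80,116,5)]
B=[crop(b,240,100,80,116,5),crop(b,240,240,90,116,5)]
cv2.imwrite("pics/c1.png",np.hstack(A)); cv2.imwrite("pics/c2.png",np.hstack([B[0][:, :350],B[1]]))
E
```

```text
(no output)
```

View pics/c1.png

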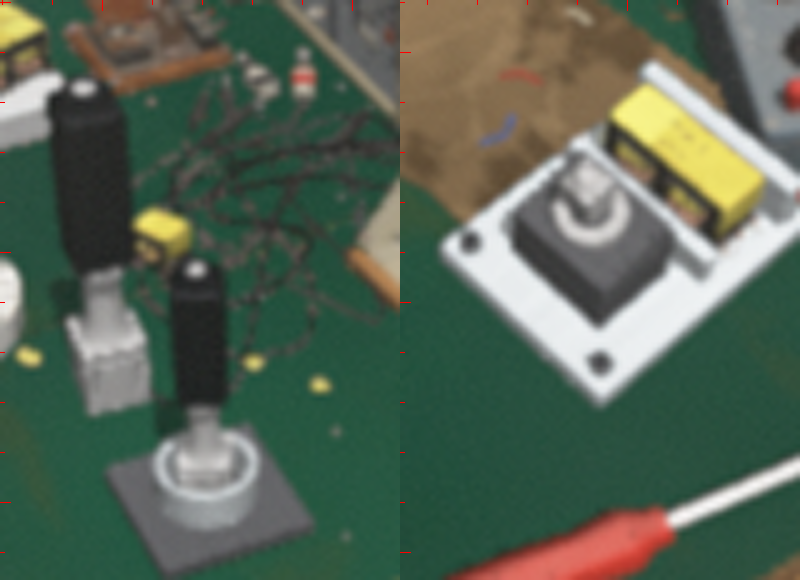

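View pics/c2.png

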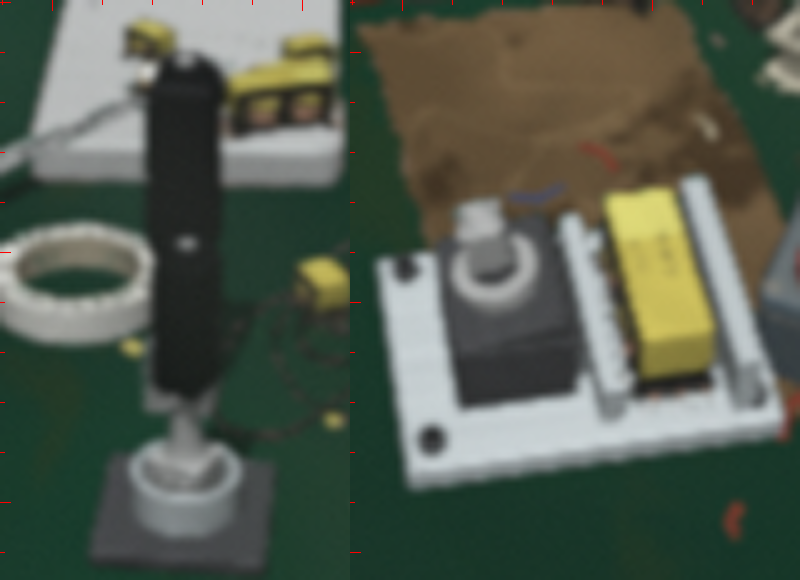

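Confirmed: the small driver is in the cup. Its handle-top spot is at scene (268.7,153.1) and side (277.0,148.2). The screw's tip is at scene (342,273) and side (265.6,281.4).

Run:
```python
from h import *
np.set_printoptions(precision=4,suppress=True)
S=grab_frame("scene");D=grab_frame("side")
print("handle top",tri([(S,(268.7,153.1)),(D,(277,148.2))]))
print("screw",tri([(S,(341.5,272.5)),(D,(265.6,281.4))]))
# jig plate top corners z=.012
for n,f,ps in [("S",S,[(314,289),(345,319.6)]),("D",D,[(245.6,292),(252,335),(326,325)])]:
    for p in ps: print("plate",n,p,onz(f,p,.012))
# stand plate corners z=.010
for n,f,ps in [("S",S,[(251.4,194),(292.5,205),(263,213.5)]),("D",D,[(263,192),(294,192.5),(258.2,210.5),(293,212)])]:
    for p in ps: print("stand",n,p,onz(f,p,.010))
# cup rim centre
print("cup",onz(S,(271,193),.034),onz(D,(277,194.5),.034))
```

```text
handle top (array([0.5307, 0.3103, 0.1644]), [np.float64(0.001903695002641042), np.float64(0.0019036950026410627)])
screw (array([ 0.5144, -0.036 ,  0.0866]), [np.float64(0.0028824021529171772), np.float64(0.0028824021529172306)])
plate S (314, 289) [0.4737 0.0005 0.012 ]
plate S (345, 319.6) [ 0.4893 -0.0961  0.012 ]
plate D (245.6, 292) [ 0.4714 -0.0017  0.012 ]
plate D (252, 335) [ 0.49   -0.0995  0.012 ]
plate D (326, 325) [ 0.624  -0.0759  0.012 ]
stand S (251.4, 194) [0.4918 0.3536 0.01  ]
stand S (292.5, 205) [0.5693 0.2571 0.01  ]
stand S (263, 213.5) [0.4847 0.2694 0.01  ]
stand D (263, 192) [0.4929 0.3439 0.01  ]
stand D (294, 192.5) [0.5762 0.3431 0.01  ]
stand D (258.2, 210.5) [0.4838 0.2631 0.01  ]
stand D (293, 212) [0.5715 0.2586 0.01  ]
cup [0.53   0.3062 0.034 ] [0.5308 0.2998 0.034 ]
```

Run:
```python
from h import *
np.set_printoptions(precision=4,suppress=True)
S=grab_frame("scene");D=grab_frame("side")
print("big top",tri([(S,(246.5,117.5)),(D,(277.3,112.5))]), onz(S,(252,178),0.0))
```

```text
big top (array([0.5301, 0.4288, 0.2025]), [np.float64(0.001932993411148714), np.float64(0.001932993411148767)]) [0.5284 0.425  0.    ]
```

>>> arm_command([
  [[0,0,30],0,-1],
  [[30,-28,0],0,-1],
  [[30,-28,0],0,-1],
  [[30,-28,0],0,-1],
  [[30,-28,0],0,-1],
  [[30,-28,0],0,-1],
  [[30,-28,0],0,-1],
  [[30,-28,0],0,-1],
  [[30,-28,0],0,-1],
  [[25,-28,0],0,-1],
  [[0,-25,0],0,-1],
  [[0,0,0],0,-1],
  [[0,0,0],0,-1],
  [[0,0,0],0,-1],
])

```text
clock: 1.75
position: [0.4131, 0.331, 0.2614]
tool_rot: [3.141, -0.0, 2.903]
force: [0.6, 0.7, -0.8]
grip_width: 0.0854
finger_force: 0.0
```

Run:
```python
from h import *
f=grab_frame("wrist"); cv2.imwrite("pics/w1.png",f["image"][:,:,::-1]); print(proj(f,(.531,.308,.165)),proj(f,(.531,.308,.01)))
```

```text
[289.32994552 342.67303986] [286.96747699 259.24183459]
```

View pics/w1.png

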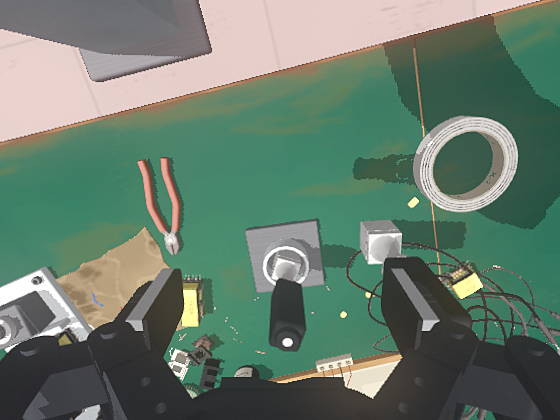

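Wrist view: the driver is in the stand, with its handle-top spot at (288,342), as predicted (289,343). The jig is at the lower left. An enlarged crop should give the driver's yaw.

Run:
```python
from h import *
a=cv2.imread("pics/w1.png")[:,:,::-1]
c=crop(a,242,240,90,120,5)
c=np.clip(255*(c/255.)**0.45,0,255).astype(np.uint8)
cv2.imwrite("pics/c3.png",c)
```

```text
(no output)
```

View pics/c3.png

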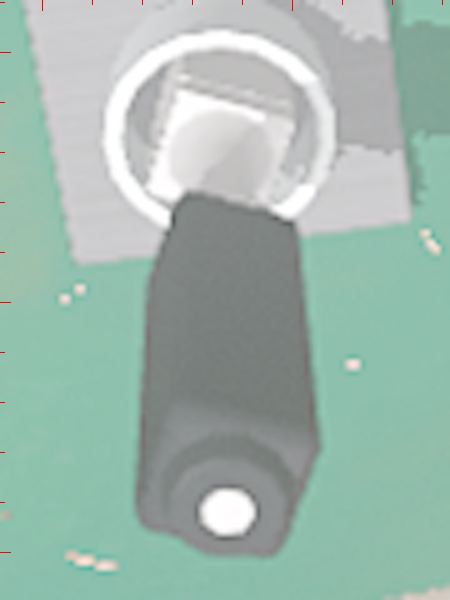

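Run:
```python
from h import *
f=grab_frame("wrist"); g=lambda x,y:(242+x/5-.5,240+y/5-.5)
def L(a,b,z):
    A=onz(f,g(*a),z);B=onz(f,g(*b),z);d=B-A;print(A,B,"len",np.hypot(*d[:2]),"ang",np.arctan2(d[1],d[0]))
L((180,90),(292,122),.044);L((180,90),(148,190),.044);L((176,193),(298,226),.084)
L((138,510),(205,555),.155)
print("top",onz(f,(288,342),.165), "cup",onz(f,g(220,140),.034))
```

```text
[0.50948343 0.30139202 0.044     ] [0.5237071  0.32490134 0.044     ] len 0.027477270787977476 ang 1.0266919749342172
[0.50948343 0.30139202 0.044     ] [0.53307473 0.28770647 0.044     ] len 0.027273498057662385 ang -0.5256664710871902
[0.51350564 0.30009166 0.084     ] [0.52728541 0.32339165 0.084     ] len 0.02706975667812253 ang 1.036719527654872
[0.53356065 0.28941234 0.155     ] [0.54557425 0.29857188 0.155     ] len 0.01510707562701499 ang 0.6514096719880602
top [0.52997037 0.30713622 0.165     ] cup [0.5294528  0.30625279 0.034     ]
```

>>> arm_command([
  [[0,-40,0],0,-1],
  [[0,-40,0],0,-1],
  [[0,-40,0],0,-1],
  [[0,-40,0],0,-1],
  [[0,-40,0],0,-1],
  [[0,-40,0],0,-1],
  [[0,-40,0],0,-1],
  [[0,-40,0],0,-1],
  [[0,0,0],0,-1],
  [[0,0,0],0,-1],
  [[0,0,0],0,-1],
])

```text
clock: 2.95
position: [0.4136, 0.0112, 0.2613]
tool_rot: [3.141, 0.0, 2.903]
force: [-0.3, 0.1, 0.2]
grip_width: 0.0853
finger_force: 0.0
```

Run:
```python
from h import *
f=grab_frame("wrist"); p=proj(f,(.514,-.036,.088)); print(bot.observe()["position"],p, bot.observe()["qpos"])
cv2.imwrite("pics/w2.png",f["image"][:,:,::-1])
x,y=max(0,int(p[0])-70),max(0,min(int(p[1])-60,290))
c=crop(f["image"],x,y,140,120,5);print(x,y)
c=np.clip(255*(c/255.)**0.7,0,255).astype(np.uint8)
cv2.imwrite("pics/c4.png",c)
```

```text
[0.41357971 0.01126733 0.26122944] [261.57096048 283.22077236] [-0.38753284  0.14176147  0.24300334  2.09042611 -0.04306839  0.91407501
  1.21231751]
191 223
```

View pics/c4.png

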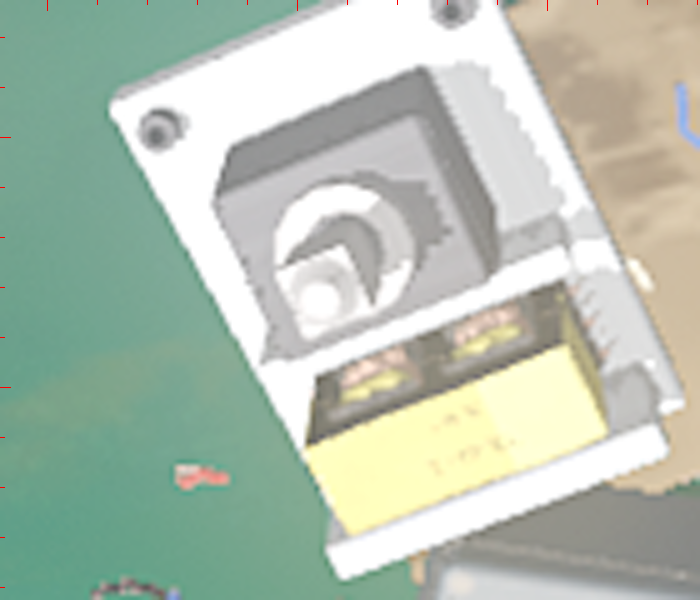

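Run:
```python
from h import *
np.set_printoptions(precision=4,suppress=True)
f=grab_frame("wrist"); g=lambda x,y:(191+x/5-.5,223+y/5-.5)
def L(n,a,b,z):
    A=onz(f,g(*a),z);B=onz(f,g(*b),z);d=B-A;print(n,A,B,"len",np.hypot(*d[:2]),"ang",np.arctan2(d[1],d[0]))
L("head",(278,268),(345,245),.083);L("head",(345,245),(374,305),.083);
L("platefront",(110,103),(350,0),.012);L("plateside",(110,103),(262,362),.012)
L("stop",(345,578),(668,452),.03);L("yellow",(350,530),(607,430),.05)
print("tip",onz(f,g(320,298),.088))
S=grab_frame("scene");D=grab_frame("side")
print(tri([(S,(341.5,272.5)),(D,(265.6,281.4)),(f,g(320,298))]))
X=onz(f,g(320,298),.088);print(proj(S,X),proj(D,X))
```

```text
head [ 0.5046 -0.0507  0.083 ] [ 0.5027 -0.0355  0.083 ] len 0.015271813180779106 ang 1.6956230339699188
head [ 0.5027 -0.0355  0.083 ] [ 0.518  -0.0332  0.083 ] len 0.015439877043541545 ang 0.1532009831026641
platefront [ 0.4868 -0.0967  0.012 ] [ 0.4744 -0.0315  0.012 ] len 0.06642788723211333 ang 1.758135927784804
plateside [ 0.4868 -0.0967  0.012 ] [ 0.5671 -0.0798  0.012 ] len 0.08204922643053172 ang 0.20797107104809268
stop [ 0.624  -0.0711  0.03  ] [0.6063 0.0189 0.03  ] len 0.09165691456683575 ang 1.7647367213619998
yellow [ 0.5954 -0.0609  0.05  ] [0.5825 0.0064 0.05  ] len 0.06856836987732322 ang 1.7601230483754708
tip [ 0.5109 -0.0428  0.088 ]
(array([ 0.512 , -0.0404,  0.0911]), [np.float64(0.004416446269081054), np.float64(0.002614662077537638), np.float64(0.003087280328855067)])
[342.0478 276.5101] [264.2841 282.2456]
```

Wrist crop: the screw tip is at (254.5,282), which casts to (0.511,-0.042,0.088), on the jig's centre line as it should be. The head's yaw is about 0.14 and the jig's is 0.19. The driver is at (0.5295,0.3067) with its sides at 1.03 rad.

Moves can't tilt the tool, so I'll grip the driver with the pad axis across the lean. I'll pivot it 0.21 rad in the grip against the fixed cup wall before carrying it.

>>> arm_command([
  [[14.5,37,0],-0.0375,-1],
  [[14.5,37,0],-0.0375,-1],
  [[14.5,37,0],-0.0375,-1],
  [[14.5,37,0],-0.0375,-1],
  [[14.5,37,0],-0.0375,-1],
  [[14.5,37,0],-0.0375,-1],
  [[14.5,37,0],-0.0375,-1],
  [[14.5,36.5,0],-0.0375,-1],
  [[0,0,0],0,-1],
  [[0,0,-20],0,-1],
  [[0,0,-35],0,-1],
  [[0,0,-20],0,-1],
  [[0,0,0],0,-1],
])

```text
clock: 4.45
position: [0.5279, 0.3052, 0.1837]
tool_rot: [-3.137, -0.002, 2.603]
force: [0.3, -0.8, -0.5]
grip_width: 0.0857
finger_force: 0.0
```

Run:
```python
from h import *
f=grab_frame("wrist"); print(bot.observe()["position"],bot.observe()["tool_rot"],proj(f,(.5295,.307,.165)),proj(f,bot.observe()["position"]))
cv2.imwrite("pics/w3.png",np.clip(255*(f["image"][:,:,::-1]/255.)**0.6,0,255).astype(np.uint8))
```

```text
[0.52886303 0.30558893 0.18560081] [-3.13967548e+00 -8.31024565e-04  2.60224275e+00] [287.35929117 253.60765465] [284.44851627 273.29675659]
```

View pics/w3.png

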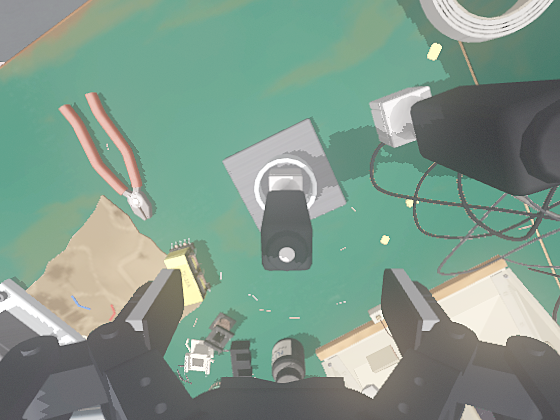

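The handle is square to the jaws and centred between them, with its top at (286,255) against a prediction of (287,254). Next: descend, grip and tilt.

>>> arm_command([
  [[1,1,-25],0,-1],
  [[0,0,-30],0,-1],
  [[0,0,-24],0,-1],
  [[0,0,0],0,-1],
  [[0,0,0],0,1],
  [[0,0,0],0,1],
  [[0,0,0],0,1],
  [[0,0,0],0,1],
  [[0,0,0],0,1],
  [[0,0,0],0,1],
  [[0,0,0],0,1],
  [[0,0,0],0,1],
], newtons=40)

```text
clock: 5.7
position: [0.5309, 0.3067, 0.1083]
tool_rot: [3.141, 0.001, 2.602]
force: [-1.6, -0.7, 9.1]
grip_width: 0.0274
finger_force: 40.1
```

>>> arm_command([
  [[0,0,6],0,1],
  [[0,0,0],0,1],
  [[-3.4,2,0],0,1],
  [[-3.4,2,0],0,1],
  [[-3.4,2,0],0,1],
  [[-3.4,2,0],0,1],
  [[-2.6,1.6,0],0,1],
  [[0,0,0],0,1],
  [[0,0,0],0,1],
])

```text
clock: 6.6
position: [0.5142, 0.3163, 0.1133]
tool_rot: [3.142, -0.0, 2.602]
force: [2.2, -1.6, 1.3]
grip_width: 0.0273
finger_force: 39.9
```

```bash
cat > meas.py <<'E'
from h import *
np.set_printoptions(precision=4,suppress=True)
s=bot.observe(); print(s["clock"],s["position"],s["tool_rot"],s["force"],s["moment"],s["grip_width"],s["finger_force"])
for n in ["scene","side","wrist"]:
    f=grab_frame(n); cv2.imwrite(f"pics/{n}_m.png",f["image"][:,:,::-1])
    G=s["position"]+[0,0,.0187]; yaw=s["tool_rot"][2]; x=np.array([np.cos(yaw),np.sin(yaw),0])
    print(n,"grip",proj(f,G))
    for t in (0,.1,.21,.3):
        a=np.sin(t)*x+[0,0,np.cos(t)]; print("  tilt",t,"mouth",proj(f,G-.117*a),"shank@34",proj(f,G-.083*a),"top",proj(f,G+.038*a))
E
python3 meas.py
```

```text
6.6 [0.5142 0.3163 0.1133] [ 3.1416 -0.0002  2.6019] [ 2.1723 -1.5875  1.2975] [-0.4447 -0.7138 -0.0111] 0.027319452690958108 39.87724184989929
scene grip [262.2838 164.8275]
  tilt 0 mouth [264.4919 197.8358] shank@34 [263.8866 188.7895] top [261.484  152.8653]
  tilt 0.1 mouth [268.689  197.7055] shank@34 [266.9326 188.6904] top [259.965  152.9238]
  tilt 0.21 mouth [273.2469 197.2116] shank@34 [270.2372 188.3212] top [258.3236 153.1292]
  tilt 0.3 mouth [276.9012 196.5361] shank@34 [272.8823 187.8182] top [257.0181 153.4052]
side grip [270.5465 157.943 ]
  tilt 0 mouth [270.6808 196.6126] shank@34 [270.6437 185.933 ] top [270.4985 144.1321]
  tilt 0.1 mouth [274.4651 197.8272] shank@34 [273.379  186.7707] top [269.1564 143.7986]
  tilt 0.21 mouth [278.6327 198.745 ] shank@34 [276.3809 187.3809] top [267.7031 143.5999]
  tilt 0.3 mouth [282.0183 199.1579] shank@34 [278.8102 187.6302] top [266.5445 143.5693]
wrist grip [282.8406 291.8366]
  tilt 0 mouth [282.7534 206.185 ] shank@34 [282.7696 222.1797] top [282.9096 358.6248]
  tilt 0.1 mouth [282.7592 221.2083] shank@34 [282.7742 234.2719] top [282.906  348.0249]
  tilt 0.21 mouth [282.766  237.8638] shank@34 [282.7797 247.7855] top [282.901  335.3231]
  tilt 0.3 mouth [282.7719 251.6393] shank@34 [282.7845 259.0166] top [282.8962 324.3224]
```

```bash
cat > spot.py <<'E'
from h import *
s=bot.observe()
f=grab_frame("wrist");G=s["position"]+[0,0,.0187];yaw=s["tool_rot"][2];x=np.array([np.cos(yaw),np.sin(yaw),0])
im=f["image"].astype(int); m=(im.min(2)>200).astype(np.uint8); m[:, :262]=0;m[:,304:]=0;m[:300]=0;m[380:]=0
n,l,st,c=cv2.connectedComponentsWithStats(m)
for i in range(1,n):
    if st[i,4]>15:
        print(st[i],c[i])
        best=min(np.arange(-.2,.45,.005),key=lambda t:abs(proj(f,G+.038*(np.sin(t)*x+[0,0,np.cos(t)]))[1]-c[i][1])); print("tilt",best)
E
python3 spot.py
python3 - <<'E'
from h import *
a=cv2.imread("pics/side_m.png")[:,:,::-1];b=cv2.imread("pics/wrist_m.png")[:,:,::-1]
A=crop(a,240,120,70,100,5.8);B=crop(b,200,190,165,215,2.7)
g=lambda c:np.clip(255*(c/255.)**0.5,0,255).astype(np.uint8)
A=g(A);B=g(B);H=580
print(A.shape,B.shape);cv2.imwrite("pics/c5.png",np.hstack([A[:H,:340],B[:H,:445]]))
E
```

```text
[270 336  26  23 474] [282.04219409 346.98945148]
tilt 0.11000000000000026
(580, 406, 3) (580, 446, 3)
```

View pics/c5.png

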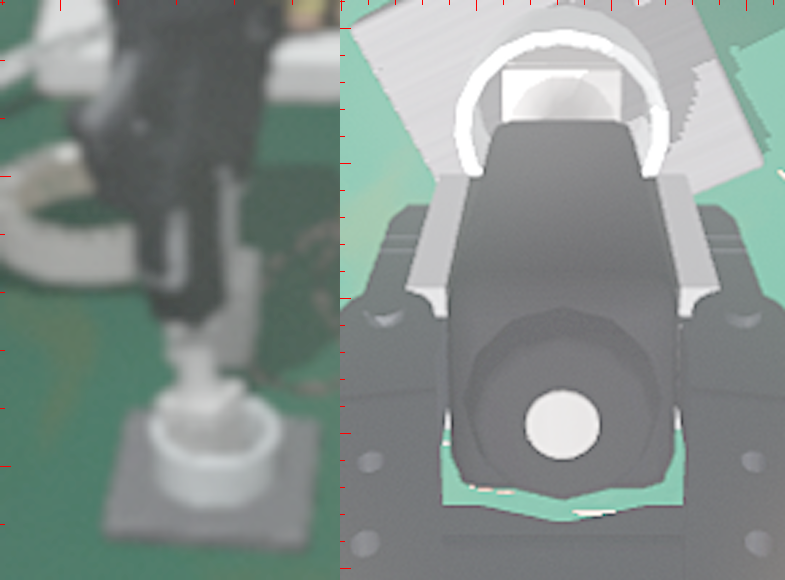

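The side and wrist crop shows the socket still in the cup and the driver leaning about 0.1 rad (spot at y=347). It needs about 12 mm more.

>>> arm_command([
  [[-3.6,2.2,0],0,1],
  [[-3.6,2.2,0],0,1],
  [[-3.5,2.1,0],0,1],
  [[0,0,0],0,1],
  [[0,0,0],0,1],
])

```text
clock: 7.3
position: [0.5031, 0.3229, 0.1132]
tool_rot: [-3.141, -0.001, 2.602]
force: [0.6, -2.0, -2.1]
grip_width: 0.0277
finger_force: 39.7
```

```bash
python3 spot.py; python3 -c "
from h import *
s=bot.observe();print(s['position'],s['force'],s['moment'],s['grip_width'])"
```

```text
[270 323  26  26 513] [281.95126706 335.33138402]
tilt 0.21000000000000035
[0.50314314 0.32289232 0.1131703 ] [ 0.90407121 -0.39595314 -0.93690188] [-0.21749198 -0.21094346  0.01607283] 0.027682427872135092
```

Spot at y=335, so the tilt is 0.21. Next: lift and carry it to the screw's axis.

>>> arm_command([
  [[1,-0.6,10],0,1],
  [[0,0,25],0,1],
  [[0,0,30],0,1],
  [[0,0,30],0,1],
  [[0,0,15],0,1],
  [[0,0,0],0,1],
  [[0,0,0],0,1],
])

```text
clock: 8.05
position: [0.5043, 0.3221, 0.2232]
tool_rot: [3.142, -0.0, 2.602]
force: [-1.0, -0.4, -2.4]
grip_width: 0.0276
finger_force: 40.0
```

>>> arm_command([
  [[-2,-31,0],0.057,1],
  [[-2,-31,0],0.057,1],
  [[-2,-31,0],0.057,1],
  [[-2,-31,0],0.057,1],
  [[-2,-31,0],0.057,1],
  [[-2,-31,0],0.057,1],
  [[-2,-31,0],0.057,1],
  [[-2,-31,0],0.057,1],
  [[-2,-31,0],0.057,1],
  [[-2,-31,0],0.057,1],
  [[-1,-31,0],0.057,1],
  [[-1,-29,0],0.051,1],
  [[0,0,0],0,1],
  [[0,0,0],0,1],
  [[0,0,0],0,1],
])

```text
clock: 9.55
position: [0.4824, -0.047, 0.2228]
tool_rot: [3.141, -0.001, -3.003]
force: [0.3, 0.6, -2.4]
grip_width: 0.0274
finger_force: 40.2
```

```bash
python3 meas.py; python3 spot.py
python3 - <<'E'
from h import *
a=cv2.imread("pics/side_m.png")[:,:,::-1];b=cv2.imread("pics/scene_m.png")[:,:,::-1]
A=crop(a,225,220,78,115,5);B=crop(b,305,200,80,115,5)
cv2.imwrite("pics/c6.png",np.hstack([A,B]))
E
```

```text
9.55 [ 0.4824 -0.047   0.2228] [ 3.1412 -0.0009 -3.0029] [ 0.2719  0.596  -2.4045] [ 0.0255  0.0083 -0.0336] 0.02741220014680113 40.21456718444824
scene grip [338.5599 234.8875]
  tilt 0 mouth [333.2463 273.4938] shank@34 [334.6663 263.1831] top [340.5789 220.2013]
  tilt 0.1 mouth [337.6111 270.3153] shank@34 [337.8641 260.8929] top [338.9218 221.3037]
  tilt 0.21 mouth [342.3694 266.4972] shank@34 [341.3604 258.1205] top [337.0878 222.6848]
  tilt 0.3 mouth [346.2045 263.1459] shank@34 [344.1834 255.6735] top [335.5955 223.9339]
side grip [244.3362 216.5756]
  tilt 0 mouth [247.3122 269.5207] shank@34 [246.5128 255.3282] top [243.2167 196.5811]
  tilt 0.1 mouth [254.083  268.6895] shank@34 [251.4705 254.7304] top [240.6548 196.8669]
  tilt 0.21 mouth [261.421  267.2387] shank@34 [256.8425 253.6674] top [237.8808 197.4178]
  tilt 0.3 mouth [267.298  265.6415] shank@34 [261.1405 252.4884] top [235.6711 198.0479]
wrist grip [283.0698 291.7393]
  tilt 0 mouth [282.7127 206.373 ] shank@34 [282.7793 222.3221] top [283.3489 358.2345]
  tilt 0.1 mouth [282.7082 221.383 ] shank@34 [282.775  234.4032] top [283.3578 347.6455]
  tilt 0.21 mouth [282.7056 238.0246] shank@34 [282.7725 247.9046] top [283.3632 334.9621]
  tilt 0.3 mouth [282.7053 251.7893] shank@34 [282.7722 259.1258] top [283.3641 323.981 ]
[278 323  13   4  33] [284.06060606 324.3030303 ]
tilt 0.30500000000000044
```

View pics/c6.png

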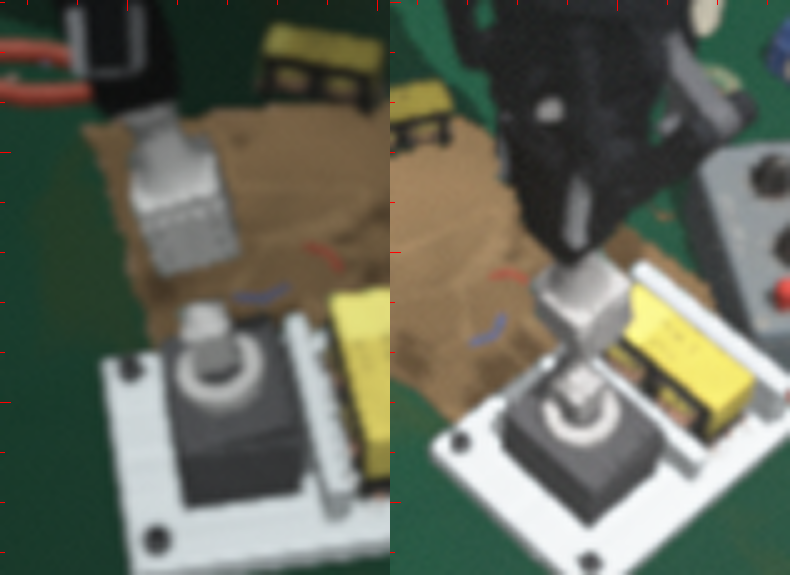

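Run:
```python
from h import *
np.set_printoptions(precision=1,suppress=True)
s=bot.observe();G=s["position"]+[0,0,.0187];yaw=s["tool_rot"][2]
X=np.array([np.cos(yaw),np.sin(yaw),0]);Y=np.array([-np.sin(yaw),np.cos(yaw),0])
S=grab_frame("scene");D=grab_frame("side")
for t in (.15,.21,.27):
    a=np.sin(t)*X+[0,0,np.cos(t)];b=np.cos(t)*X-[0,0,np.sin(t)]
    for z in (0,.034):
        for i,j in((1,1),(1,-1),(-1,1),(-1,-1)):
            P=G+(z-.117)*a+.01425*(i*b+j*Y)
            print(t,z,i,j,"side crop",(proj(D,P)-[225,220]+.5)*5,"scene crop",(proj(S,P)-[305,200]+.5)*5+[390,0])
ax=np.array([-.2047,-.0394,.978]);T=np.array([.511,-.042,.088])
for P,n in((T,"tip"),(T-.025*ax,"headbase")): print(n,(proj(D,P)-[225,220]+.5)*5,(proj(S,P)-[305,200]+.5)*5+[390,0])
```

```text
0.15 0 1 1 side crop [127.6 281.4] scene crop [565.5 390. ]
0.15 0 1 -1 side crop [121.5 220.7] scene crop [516.3 343.2]
0.15 0 -1 1 side crop [210.4 265.3] scene crop [618.5 347.1]
0.15 0 -1 -1 side crop [201.6 205.1] scene crop [568.8 301.7]
0.15 0.034 1 1 side crop [108.6 212.4] scene crop [563.9 346. ]
0.15 0.034 1 -1 side crop [102.9 152.1] scene crop [512.9 298.5]
0.15 0.034 -1 1 side crop [194.  195.8] scene crop [618.7 302.1]
0.15 0.034 -1 -1 side crop [185.5 136. ] scene crop [567.3 256.1]
0.21 0 1 1 side crop [148.4 278.7] scene crop [578.7 380.1]
0.21 0 1 -1 side crop [141.6 218.1] scene crop [529.4 333.7]
0.21 0 -1 1 side crop [230.2 259.2] scene crop [631.3 335.4]
0.21 0 -1 -1 side crop [220.7 199.2] scene crop [581.4 290.3]
0.21 0.034 1 1 side crop [124. 211.] scene crop [573.6 339.2]
0.21 0.034 1 -1 side crop [117.8 150.7] scene crop [522.6 292. ]
0.21 0.034 -1 1 side crop [208.4 190.8] scene crop [628.2 293.2]
0.21 0.034 -1 -1 side crop [199.3 131.1] scene crop [576.5 247.4]
0.27 0 1 1 side crop [169.1 275.1] scene crop [591.9 369.7]
0.27 0 1 -1 side crop [161.6 214.6] scene crop [542.5 323.6]
0.27 0 -1 1 side crop [249.7 252.4] scene crop [644.  323.2]
0.27 0 -1 -1 side crop [239.5 192.4] scene crop [593.9 278.4]
0.27 0.034 1 1 side crop [139.3 208.9] scene crop [583.4 331.9]
0.27 0.034 1 -1 side crop [132.6 148.7] scene crop [532.3 285. ]
0.27 0.034 -1 1 side crop [222.5 185.1] scene crop [637.4 284. ]
0.27 0.034 -1 -1 side crop [212.9 125.6] scene crop [585.6 238.4]
tip [199.2 312.1] [576.8 383.6]
headbase [214.2 355.5] [579.8 410. ]
```

Side and scene crop: the socket (side crop mouth edge (162,275) to (238,250)) leans with the screw, and its mouth is above the tip (205,308) within about 3 mm. That's inside the 5 mm the cone can capture. All 10 views are used, so from here I go by force and numbers.

>>> arm_command([
  [[1,0,-15],0,1],
  [[1,0,-15],0,1],
  [[0,0,-4],0,1],
  [[0,0,0],0,1],
  [[0.8,0.2,-4],0,1],
  [[0,0,0],0,1],
])

```text
clock: 10.45
position: [0.4855, -0.0476, 0.1854]
tool_rot: [-3.142, 0.0, -3.003]
force: [-1.1, 0.0, -1.6]
grip_width: 0.0274
finger_force: 40.2
```

>>> arm_command([
  [[0.8,0.2,-4],0,1],
  [[0,0,0],0,1],
  [[0.8,0.2,-4],0,1],
  [[0,0,0],0,1],
])

```text
clock: 10.85
position: [0.4876, -0.0475, 0.1787]
tool_rot: [-3.142, 0.002, -3.004]
force: [-8.9, -0.6, 31.9]
grip_width: 0.0275
finger_force: 44.6
```

>>> arm_command([
  [[0,0,1],0,1],
  [[0,0,0],0,1],
])

```text
clock: 11.05
position: [0.4873, -0.0475, 0.1793]
tool_rot: [-3.141, 0.001, -3.004]
force: [-6.5, -0.5, 20.1]
grip_width: 0.0273
finger_force: 42.8
```

```bash
cat > fm.py <<'E'
from h import *
np.set_printoptions(precision=4,suppress=True)
s=bot.observe();F=s["force"]-[0,0,-2.2];M=s["moment"];p=s["position"]
print(s["clock"],p,F,M,s["tool_rot"][2],s["grip_width"],s["finger_force"])
# line of action: points r = FxM/F2 + k F ; at z of mouth
r0=np.cross(F,M)/(F@F); 
for z in (.08,.09,.1): k=(z-p[2]-r0[2])/F[2]; print(z,p+r0+k*F)
E
python3 fm.py; python3 spot.py
```

```text
11.05 [ 0.4873 -0.0475  0.1793] [-6.4632 -0.4916 22.3397] [-0.0435  1.4377  0.0481] -3.0037298933152656 0.027272469462300643 42.755815386772156
0.08 [ 0.4517 -0.0469  0.08  ]
0.09 [ 0.4488 -0.0471  0.09  ]
0.1 [ 0.4459 -0.0473  0.1   ]
[279 324  10   3  20] [283.35 324.85]
tilt 0.30500000000000044
```

>>> arm_command([
  [[0,0,1],0,1],
  [[-1,0,0],0,1],
  [[-1,0,0],0,1],
  [[0,0,0],0,1],
])

```text
clock: 11.5
position: [0.485, -0.0472, 0.1794]
tool_rot: [3.142, 0.0, -3.003]
force: [0.1, -0.3, 0.2]
grip_width: 0.0275
finger_force: 40.3
```

>>> arm_command([
  [[0,0,-1],0,1],
  [[-0.5,0,-1],0,1],
  [[0,0,0],0,1],
])

```text
clock: 11.8
position: [0.4843, -0.0471, 0.177]
tool_rot: [3.141, -0.0, -3.003]
force: [0.5, 2.1, -1.5]
grip_width: 0.0275
finger_force: 40.1
```

```bash
sed -i 's/p=s\["position"\]/p=s["position"]+[0,0,.185]/' fm.py; python3 fm.py
```

```text
11.8 [ 0.4843 -0.0471  0.362 ] [0.5352 2.0751 0.6714] [ 0.65   -0.1136  0.0752] -3.003188222655428 0.02752312299737771 40.13885736465454
0.08 [0.5284 0.0236 0.08  ]
0.09 [0.5364 0.0545 0.09  ]
0.1 [0.5443 0.0854 0.1   ]
```

Free now and lower than where it jammed before. Carrying on down the axis.

>>> arm_command([
  [[0.4,0.4,-2],0,1],
  [[0.4,0.1,-2],0,1],
  [[0,0,0],0,1],
])

```text
clock: 12.1
position: [0.4853, -0.0468, 0.173]
tool_rot: [-3.142, -0.0, -3.003]
force: [1.4, 1.8, -2.0]
grip_width: 0.0277
finger_force: 40.2
```

>>> arm_command([
  [[0.6,0.3,-2.5],0,1],
  [[0.6,0.2,-2.5],0,1],
  [[0,0,0],0,1],
])

```text
clock: 12.4
position: [0.4865, -0.0463, 0.1679]
tool_rot: [-3.141, -0.0, -3.003]
force: [2.0, 0.7, -2.2]
grip_width: 0.0275
finger_force: 40.3
```

>>> arm_command([
  [[0.8,0.1,-2.5],0,1],
  [[0.8,0.1,-2.5],0,1],
  [[0,0,0],0,1],
])

```text
clock: 12.7
position: [0.488, -0.0461, 0.1629]
tool_rot: [-3.142, -0.001, -3.003]
force: [0.7, 0.0, -1.7]
grip_width: 0.0278
finger_force: 40.2
```

>>> arm_command([
  [[0.6,0.1,-2],0,1],
  [[0.5,0,-1.5],0,1],
  [[0,0,0],0,1],
])

```text
clock: 13.0
position: [0.4891, -0.046, 0.1596]
tool_rot: [3.142, -0.0, -3.003]
force: [0.7, 1.2, -1.8]
grip_width: 0.0276
finger_force: 40.2
```

>>> arm_command([
  [[0.3,0,-1.5],0,1],
  [[0.3,0,-1.5],0,1],
  [[0,0,0],0,1],
])

```text
clock: 13.3
position: [0.4899, -0.046, 0.1581]
tool_rot: [3.141, 0.001, -3.004]
force: [-11.3, 1.5, 32.3]
grip_width: 0.0278
finger_force: 44.7
```

It bottomed at TCP z=0.158, exactly the height expected for fully seated. Next: ease the press, centre it and turn the first half clockwise.

>>> arm_command([
  [[1,0,1],0,1],
  [[1,0,0.3],0,1],
  [[0,0,0],0,1],
], newtons=30)

```text
clock: 13.6
position: [0.4912, -0.0459, 0.1587]
tool_rot: [3.141, -0.001, -3.004]
force: [-8.9, 1.6, 21.2]
grip_width: 0.0272
finger_force: 43.0
```

>>> arm_command([
  [[0,0,0.6],0,1],
  [[0,0,0],0,1],
])

```text
clock: 13.8
position: [0.4911, -0.0459, 0.159]
tool_rot: [3.141, -0.001, -3.003]
force: [-7.7, 2.3, 12.8]
grip_width: 0.0275
finger_force: 41.7
```

>>> arm_command([
  [[0,0,0],-0.04,1],
  [[0,0,0],-0.04,1],
  [[0,0,0],-0.04,1],
  [[0,0,0],-0.04,1],
  [[0,0,-0.1],-0.04,1],
  [[0,0,0],0,1],
])

```text
clock: 14.4
position: [0.4914, -0.0434, 0.1589]
tool_rot: [3.139, -0.001, 3.08]
force: [-6.5, 16.1, 13.1]
grip_width: 0.0276
finger_force: 47.1
```

```bash
python3 fm.py
```

```text
14.4 [ 0.4914 -0.0434  0.3439] [-6.4962 16.0693 15.3347] [5.0472 1.6921 0.4881] 3.0803497883847815 0.027613454294863646 47.12920546531677
0.08 [0.4966 0.0107 0.08  ]
0.09 [0.4924 0.0212 0.09  ]
0.1 [0.4881 0.0317 0.1   ]
```

A firm flat grip pushes the driver sideways as the jaws turn (Fy 16 N), because the pads can't follow the lean. I'll loosen the jaws to about 33 mm so they work like a loose spanner. The driver then stays seated in line while it turns.

>>> arm_command([
  [[0,0,0],0,0.226],
  [[0,0,0],0,0.226],
  [[0,0,0],0,0.226],
], newtons=30)

```text
clock: 14.7
position: [0.4918, -0.0463, 0.1586]
tool_rot: [-3.141, 0.0, 3.079]
force: [0.5, 0.1, -0.5]
grip_width: 0.0329
finger_force: 0.0
```

```bash
python3 fm.py
```

```text
14.7 [ 0.4918 -0.0463  0.3436] [0.5311 0.1345 1.6998] [-0.0047 -0.0469  0.0026] 3.0793960326166396 0.03294479403327701 0.0048634510763845284
0.08 [ 0.4369 -0.0695  0.08  ]
0.09 [ 0.4401 -0.0687  0.09  ]
0.1 [ 0.4432 -0.0679  0.1   ]
```

>>> arm_command([
  [[0,0,0],-0.05,0.226],
  [[0,0,0],-0.05,0.226],
  [[0,0,0],-0.05,0.226],
  [[0,0,0],-0.05,0.226],
  [[0,0,0],-0.05,0.226],
  [[0,0,0],-0.05,0.226],
  [[0,0,0],-0.05,0.226],
  [[0,0,0],-0.05,0.226],
  [[0,0,0],0,0.226],
])

```text
clock: 15.6
position: [0.492, -0.046, 0.1586]
tool_rot: [3.142, 0.0, 2.679]
force: [0.2, 0.7, -0.1]
grip_width: 0.0331
finger_force: 3.2
```

```bash
python3 fm.py
```

```text
15.6 [ 0.492  -0.046   0.3436] [0.2439 0.7037 2.091 ] [ 0.3543 -0.2132  0.0902] 2.67876629008905 0.03313955036168793 3.1710649182787165
0.08 [0.5717 0.0317 0.08  ]
0.09 [0.5729 0.0351 0.09  ]
0.1 [0.574  0.0384 0.1   ]
```

The vertical moment is 0.09 N m, which is the screw's drag, and the side force is under 1 N. The screw is following.

>>> arm_command([
  [[0,0,0],-0.05,0.226],
  [[0,0,0],-0.05,0.226],
  [[0,0,0],-0.05,0.226],
  [[0,0,0],-0.05,0.226],
  [[0,0,0],-0.05,0.226],
  [[0,0,0],-0.05,0.226],
  [[0,0,0],-0.05,0.226],
  [[0,0,0],-0.05,0.226],
  [[0,0,0],0,0.226],
])

```text
clock: 16.5
position: [0.4918, -0.0463, 0.1586]
tool_rot: [-3.141, 0.0, 2.28]
force: [0.8, -1.1, 0.4]
grip_width: 0.0332
finger_force: 0.4
```

```bash
python3 fm.py
```

```text
16.5 [ 0.4918 -0.0463  0.3436] [ 0.8314 -1.101   2.575 ] [-0.1722 -0.0766 -0.0041] 2.279979158537002 0.03323396203325303 0.390877949539572
0.08 [0.4399 0.0022 0.08  ]
0.09 [ 0.4431 -0.0021  0.09  ]
0.1 [ 0.4464 -0.0064  0.1   ]
```

>>> arm_command([
  [[0,0,0],0,-1],
  [[0,0,0],0,-1],
  [[0,0,0],0,-1],
  [[0,0,0],-0.11,-1],
  [[0,0,0],-0.11,-1],
  [[0,0,0],-0.11,-1],
  [[0,0,0],-0.11,-1],
  [[0,0,0],-0.11,-1],
  [[0,0,0],-0.11,-1],
  [[0,0,0],-0.11,-1],
  [[0,0,0],-0.11,-1],
  [[0,0,0],-0.11,-1],
  [[0,0,0],-0.11,-1],
  [[0,0,0],-0.11,-1],
  [[0,0,0],-0.11,-1],
  [[0,0,0],-0.11,-1],
  [[0,0,0],0,-1],
])

```text
clock: 18.2
position: [0.4917, -0.0459, 0.1584]
tool_rot: [-3.141, 0.001, 0.848]
force: [0.1, 0.5, -0.0]
grip_width: 0.0856
finger_force: 0.1
```

```bash
python3 fm.py
python3 - <<'E'
from h import *
f=grab_frame("wrist");s=bot.observe();G=s["position"]+[0,0,.0187]
im=f["image"]; cv2.imwrite("pics/w9.png",im[:,:,::-1])
a=np.array([-.2047,-.0394,.978]); p=proj(f,G+.038*a); print("expected spot",p)
m=(im.min(2)>150).astype(np.uint8); n,l,st,c=cv2.connectedComponentsWithStats(m)
for i in range(1,n):
    if 60<st[i,4]<1500 and np.hypot(*(c[i]-p))<60: print(st[i],c[i], onz(f,c[i],(G+.038*a)[2]))
print("exp",G+.038*a)
# handle: dark region around spot
g=im.max(2); x,y=int(p[0]),int(p[1]); print(g[y-60:y+61:6,x-60:x+61:6])
E
```

```text
18.2 [ 0.4917 -0.0459  0.3434] [0.1389 0.5104 2.1679] [ 0.0207  0.0814 -0.004 ] 0.8484539395435777 0.08556463970306756 0.13237203878816217
0.08 [ 0.439  -0.0988  0.08  ]
0.09 [ 0.4396 -0.0965  0.09  ]
0.1 [ 0.4402 -0.0941  0.1   ]
expected spot [265.93355977 373.10534744]
[202 368  36  25 357] [215.72829132 378.92436975] [ 0.47031832 -0.0384003   0.21432098]
exp [ 0.483913   -0.0473684   0.21432098]
[[ 33  36  36  39  37  37  37  36  39  43  42  48  48 169 180 185 216 226
  227 181 107]
 [ 36  38  36  36  39  39  39  39  40  44  46  48 183 189 202 216 225 230
  106 107 108]
 [ 38  42  38  37  39  42  40  41  41  44  47  44 200 201 227 226 170 107
  107 109 106]
 [ 40  46  40  38  39  42  44  45  43  44  46 215 224 224 229 107 108 109
  108 124 200]
 [ 40  39  44  39  40  40  42  45  44  45  45 225 213 106 107 107 108 108
  212 199 200]
 [ 71  41  38  42  42  42  42  47  46  48  67  96 104 107 107 107 105 200
  199 199 199]
 [155  68  41  41  41  41  44  45  47  47 103 103 105 107 107 153 188 199
  199 199 200]
 [155 157  43  41  41  40  41  46  56 101 104 103 104 104 205 198 199 187

[... 205 characters left out ...]
4 200 197 161 102 103 102  99  55 197 197 197 198 197 198 197
  198 191 185]
 [205 198 199  44  47  48  46  47  49  36  54 202 197 197 198 204 197  56
   60  62  62]
 [200 198 200  47  46  46  47  46  46  49  47  50  52  51  52  55  58  59
   59  59  61]
 [145  38  43  40  43  43  43  41  44  46  46  46  47  48  48  53  51  54
   55  56  57]
 [ 41  43  47  45  46  46  45  45  47  47  46  47  48  48  48  49  50  54
   51  55  54]
 [ 44  44  44  44  46  46  44  44  45  44  46  44  46  46  48  47  47  49
   50  52  53]
 [ 44  41  45  43  44  44  44  43  45  44  43  46  45  46  45  47  49  48
   50  48  48]
 [ 40  45  44  44  46  43  44  45  44  45  42  44  42  45  46  45  44  45
   44  47  45]]
```

Run:
```python
from h import *
np.set_printoptions(precision=3,suppress=True)
T=np.array([.511,-.042,.0865]);u=np.array([np.cos(.19),np.sin(.19),0])
fs={n:grab_frame(n) for n in("scene","side","wrist")}
for n,f in fs.items():
    cv2.imwrite(f"pics/{n}_z.png",f["image"][:,:,::-1])
    im=f["image"];m=(im.min(2)>105).astype(np.uint8) if n!="wrist" else (im.min(2)>150).astype(np.uint8)
    k,l,st,c=cv2.connectedComponentsWithStats(m)
    for t in(.1,.21,.32):
        P=T+.129*(np.array([0,0,np.cos(t)])-np.sin(t)*u);p=proj(f,P);print(n,t,"exp",p)
    for i in range(1,k):
        if 2<st[i,4]<(900 if n=="wrist" else 60) and np.hypot(*(c[i]-p))<(70 if n=="wrist" else 18):print("   blob",st[i],c[i])
```

```text
scene 0.1 exp [343.645 240.13 ]
scene 0.21 exp [338.188 244.822]
scene 0.32 exp [332.718 250.009]
   blob [326 238   3   3   8] [327.125 239.125]
   blob [338 242   5   3   9] [340.444 242.778]
side 0.1 exp [255.289 228.777]
side 0.21 exp [246.537 230.816]
side 0.32 exp [238.029 233.56 ]
wrist 0.1 exp [294.019 343.215]
wrist 0.21 exp [266.786 367.026]
wrist 0.32 exp [243.111 384.452]
   blob [189 342  23  19 141] [201.539 352.617]
   blob [170 359  28  36 497] [184.59  373.759]
   blob [201 368  36  24 370] [214.692 379.059]
   blob [257 375   4   3   8] [258.5   375.875]
```

Run:
```python
import cv2,numpy as np
g=cv2.imread("pics/wrist_z.png").max(2)
for y in range(180,420,6): print(y,"".join(" .:-=+*#%@"[min(9,int(v)//25)] for v in g[y,120:440:3]))
g=cv2.imread("pics/side_z.png").max(2)
for y in range(205,300,2): print(y,"".join(" .:-=+*#%@"[min(9,int(v)//25)] for v in g[y,215:300]))
```

```text
180 ==========================================%@@@@@@@====++%%%%%%*%*****+++++++@@@@@==========================
186 =============================================@@@@@@=+*++***##%%#******+++=@@@@@*===========================
192 ===============================================*@+**+++++****##%%*#***++@@@@@%=============================
198 =================================================+++==+++****##%%%*#*+@@@@@@===============================
204 ====================================================:-+++***####%%%%*@@@@@=================================
210 ===============================================-:::::::=+++#####%%%%@@@@===================================
216 ============================================-.:::::::::::**#*##@++-@@@#====================================
222 =========================================:.....:.:::::::::#**@@*=-+@@======================================
228 =======================================-.........:..::::::::+==*@@@-============================::::=======
234 ======================================...............::::::::-==========================
[... 6999 characters left out ...]
:::::::::::::::::::::::-=+****+++++++***+====--:::::-=====--::-=+*#%@@
287 :::::::::::::::::::::::::::::::::::::::-=+++****+++++++++===-:::::--======-:.:+#%%%%%
289 ::::::::::::::::::::::::::::::::::::::::-=+++++++++++++++===----:::--=====-::-+#%%%%%
291 ::::::::::::::::::::::::::::::-==-:::=*##*++++++++++++++++=====--:::-=***+----=*#%%%%
293 :::::::::::::::::::::::::::::-+*#+-::-+#%#*++++++++++++++++=++=---::=*%%%#+=---+#%%%%
295 ::::::::::::::::::::::::::::::=*##+--=*%%#*==+++++++++++++==++=---::-+#%%%#*==-=*#%%%
297 ::::::::::::::::::::::::::::::-*%%%##%%%%%*=-==++===+++++=====-----:-=*%%%%#+-:-+#%%%
299 ::::::::::::::::::::::::::::::-+#%%%%%%%%%#=---==++******++==------::-+#%%%#+-::=*%%%
```

Run:
```python
from h import *
np.set_printoptions(precision=4,suppress=True)
f=grab_frame("wrist");D=grab_frame("side")
for z in(.205,.21,.215):
    P=onz(f,(202,351),z);v=P-[.511,-.042,.0865];print(z,P,"len",np.linalg.norm(v),"lean",np.arctan2(np.hypot(*v[:2]),v[2]),"dir",np.arctan2(v[1],v[0]))
    print(proj(D,P))
T=np.array([.511,-.042,.0865])
for L in (0.21,.3,.36):
  for d in (3.33,2.9):
    a=np.r_[np.sin(L)*np.cos(d),np.sin(L)*np.sin(d),np.cos(L)]
    p,q=proj(D,T+.05*a),proj(D,T+.08*a);print("side",L,d,p,q,"slope",(p-q)[0]/(p-q)[1], "mouth",proj(D,T-.026*a))
```

```text
0.205 [ 0.4673 -0.0324  0.205 ] len 0.1266596981501622 lean 0.36090456402474946 dir 2.9262030783830806
[236.7349 228.3069]
0.21 [ 0.4712 -0.0301  0.21  ] len 0.13029106882050812 lean 0.3242883880365927 dir 2.851669641480183
[239.1032 225.0614]
0.215 [ 0.4751 -0.0278  0.215 ] len 0.13416440289745046 lean 0.2916173569032535 dir 2.7652178505487663
[241.4812 221.8028]
side 0.21 3.33 [257.9581 263.9315] [253.8227 251.9409] slope 0.34488052805468405 mouth [267.4687 291.4949]
side 0.21 2.9 [258.1513 262.0502] [254.1755 248.958 ] slope 0.3036715123997891 mouth [267.3987 292.4861]
side 0.3 3.33 [255.446 264.711] [249.6897 253.2275] slope 0.5012670001636385 mouth [268.6897 291.1188]
side 0.3 2.9 [255.7379 262.0446] [250.2383 248.9996] slope 0.4215926181587695 mouth [268.5947 292.5241]
side 0.36 3.33 [253.8128 265.3144] [247.0056 254.2267] slope 0.6139367116470331 mouth [269.4854 290.8298]
side 0.36 2.9 [254.1747 262.1362] [247.6966 249.1869] slope 0.5002658137223571 mouth [269.3756 292.5052]
```

The handle spot (wrist (202,351)) shows the released driver sagging within its play. I'll re-grip it lightly on the flats, which centres it. Then I'll shift the grasp point as the jaws turn so the driver stays as near the axis as the pads allow.

>>> arm_command([
  [[0,0,0],0,0],
  [[0,0,0],0,0.2],
  [[0,0,0],0,0.3],
  [[0,0,0],0,1],
  [[0,0,0],0,1],
  [[0,0,0],0,1],
  [[0,0,0],0,1],
], newtons=20)

```text
clock: 19.2
position: [0.4923, -0.0464, 0.1589]
tool_rot: [3.14, -0.0, 0.849]
force: [0.2, -2.1, 5.4]
grip_width: 0.0405
finger_force: 19.2
```

```bash
python3 fm.py
```

```text
19.2 [ 0.4923 -0.0464  0.3439] [ 0.2001 -2.0602  7.6043] [-0.7505 -0.3803 -0.0522] 0.8494955621119509 0.040501493776037456 19.21360011678189
0.08 [ 0.5343 -0.0737  0.08  ]
0.09 [ 0.5346 -0.0764  0.09  ]
0.1 [ 0.5348 -0.0791  0.1   ]
```

Run:
```python
from h import *
f=grab_frame("wrist");cv2.imwrite("pics/w10.png",f["image"][:,:,::-1])
g=f["image"].max(2)
print(proj(f,(.511,-.042,.087)))
for y in range(130,262,3): print(y,"".join(" .:-=+*#%@"[min(9,int(v)//26)] for v in g[y,220:370:1]))
s=f["image"]
```

```text
[298.51828968 195.53780442]
130 -+*+++++++++++++++++++===========*********************************=::-----------=+==--=**********#%@@@@@@@@@@@%%#******##+=======-+%@@@@@@@@@@@@@@@@@@
133 ==---+************+++++++=====+*********************************=::------=+++=-----=++==--=**********%%@@@@@@@@@@@%%#+******#%*=====-=%@@@@@@@@@@@@@@@
136 ======-=*#************++++==+*********************************-::-------=+++++++==------=+==--+*********#%@@@@@@@@@@@@%#*******%@**=====-*@@@@@@@@@@@@
139 ============+*+++******++=*%%@%+#@@@%**********************+:::--:-------=++==++++++==----=++==--=*#********#%@@@@@@@@@@@%%#*****%@**#+====-+%@@@@@@@@
142 ==============--+******+*%%@@@%%@@@@@%*******************=::-------------=++++++==++++++==------===--=**********%@@@@@@@@@@@@%%#******%@%#+====-+%@@@@
145 ======-========--::::+#%%@@%%@@@@%*********************-::---------------------=+++==+++++++=-----=++==--+*********#%@@@@@@@@@@@%%%*****%@@**-==++=-+%
148 ===---======-:::-::+#%%@@%%@@@@@@@%*****************+:::-------------------------=++++=++++++++==-----=++==--+#******#%#%@@@@@@@@@@@%%#+**
[... 5047 characters left out ...]
...................................:=-------------------------------------------
250 --------------------------------:........................................................................:--------------------------------------------
253 -------------------------------:.........................................................................:---------------------------------------:::::
256 --===========-...:------------: .........................................................................:-:.:.:-==========------------------:::::::::
259 -===========-.....------------ ...........................................................................:.....:============------------::::::::::---
```

Run:
```python
from h import *
f=grab_frame("wrist");s=f["image"]
g=s.max(2)
# boundary points of dark handle: leftmost/rightmost dark per row
L=[];R=[]
for y in range(217,233):
    xs=[x for x in range(240,345) if g[y,x]<66]; 
    if xs: L.append((min(xs),y))
for y in range(219,243):
    xs=[x for x in range(240,345) if g[y,x]<66]; R.append((max(xs),y))
for n,P in(("L",L),("R",R)):
    vx,vy,x0,y0=cv2.fitLine(np.float32(P),cv2.DIST_HUBER,0,.01,.01).ravel()
    a=(x0-12*vx,y0-12*vy);b=(x0+12*vx,y0+12*vy)
    # lean plane through handle bottom, normal a
    for nrm in ((-.2047,-.0394,.978),(-.15,-.15,.977),(-.3,0,.954)):
        nrm=np.array(nrm);Q=np.array([.511,-.042,.087])+.048*nrm;W=[]
        for p in(a,b):
            o,v=ray(f,p);W.append(o+v*((Q-o)@nrm)/(v@nrm))
        d=W[1]-W[0];print(n,P[0],P[-1],"ang mod90",np.arctan2(d[1],d[0])%(np.pi/2))
```

```text
L (284, 217) (261, 232) ang mod90 1.5086965266212347
L (284, 217) (261, 232) ang mod90 1.4888147279544452
L (284, 217) (261, 232) ang mod90 1.5412859414723015
R (302, 219) (323, 242) ang mod90 1.568795002492698
R (302, 219) (323, 242) ang mod90 1.5458214666332193
R (302, 219) (323, 242) ang mod90 0.0064135323526706145
```

The jaws closed to 40 mm, which is the handle's diagonal. The handle edges give a driver yaw of about -0.04 (mod 90°). I'll open, centre on the handle, turn to yaw -0.04, where the pads also suit the lean, and grip the flats.

>>> arm_command([
  [[0,0,0],0,-0.5],
  [[0,0,0],0,-1],
  [[-3,1,0],0,-1],
  [[-4,2,0],0,-1],
  [[-4,2,0],0,-1],
  [[0,0,0],0,-1],
])

```text
clock: 19.9
position: [0.4801, -0.0406, 0.1586]
tool_rot: [-3.141, -0.0, 0.85]
force: [0.3, -0.1, 0.8]
grip_width: 0.0857
finger_force: 0.0
```

```bash
cat > sp.py <<'E'
from h import *
np.set_printoptions(precision=4,suppress=True)
f=grab_frame("wrist");cv2.imwrite("pics/w11.png",f["image"][:,:,::-1]);im=f["image"].astype(int);g=im.max(2)
hsv_ok=(im.max(2)-im.min(2)<25)&(g>125)
m=hsv_ok.astype(np.uint8);m[:300]=0;m[:,:150]=0;m[:,380:]=0
n,l,st,c=cv2.connectedComponentsWithStats(m)
s=bot.observe();print(s["position"],s["tool_rot"][2])
for i in range(1,n):
    x,y,w,h,A=st[i]
    if A>150 and .6<w/h<1.6 and A>.6*w*h:
        P=onz(f,c[i],.212);v=P-[.511,-.042,.087];print(st[i],c[i],P,"lean",np.hypot(*v[:2])/v[2],np.arctan2(v[1],v[0])%(2*np.pi),"handle@G",P[:2]-.3*v[:2])
E
python3 sp.py
```

```text
[ 0.4805 -0.0407  0.1586] 0.8501218994832427
```

Run:
```python
from h import *
f=grab_frame("wrist");T=np.array([.511,-.042,.087])
for L,d in((.21,3.33),(.33,3.33),(.33,2.88),(.21,3.8)):
    print(L,d,proj(f,T+.129*np.r_[np.sin(L)*np.cos(d),np.sin(L)*np.sin(d),np.cos(L)]))
g=cv2.imread("pics/w11.png").max(2)
for y in range(290,412,5): print(y,"".join(" .:-=+*#%@"[min(9,int(v)//25)] for v in g[y,160:400:2]))
```

```text
0.21 3.33 [303.73173857 359.14029696]
0.33 3.33 [275.50524955 378.55489139]
0.33 2.88 [239.32041962 343.20017355]
0.21 3.8 [338.71535779 372.35490857]
290 -...........=================================-...................................:::::=####%%%%%@@@%===========:::::::::
295 ............================================-...................................:::::.*%%%%@@@@@@%===========#@:::::::::
300 ............===============================-...................................::::::.@@@@@@@@@%==========#%%%%:::::::::
305 ............===============================..................................:.::::::+@@@@@#==========#%%%%%%%%:::::::::
310 ............==============================..................................:::::::::**============#%%%%%%%%%%%.::::::::
315 ...........@+============================...................................:::::::::==========#%%%%%%%%%%%%%%%@::::::::
320 ..........%%%%#-========================...................................::::::::::=======#%%%%%%%%%%%%%%%%%%%@:::::::
325 .........%%%%%%%%#=====================...............................
[... 1475 characters left out ...]
...............................::::::::::::::::-%%%%%%%%%%%%%#=---:::::::::
390 ..:...:...:..*%%%%%::::@+........................................................:::::::::::::::..+@%%%=------::::::::::
395 ............:..#%%*..........::..............................................:.:::::::::::::::::::::::::----::::::::::::
400 .............................::....................................................:.:::::::::::::::::::::::::::::::::::
405 ::::................................................................................:.:.::::::::::::::::::::::::::::::.:
410 :::.........................................................................................:.::::.:::...:::::::.:......
```

>>> arm_command([
  [[1,-1,0],-0.09,-1],
  [[1,-1,0],-0.1,-1],
  [[1,-1,0],-0.1,-1],
  [[0,-1,0],-0.1,-1],
  [[0,0,0],-0.1,-1],
  [[0,0,0],-0.1,-1],
  [[0,0,0],-0.1,-1],
  [[0,0,0],-0.1,-1],
  [[0,0,0],-0.1,-1],
  [[0,0,0],0,-1],
  [[0,0,0],0,0],
  [[0,0,0],0,0.25],
  [[0,0,0],0,0.3],
  [[0,0,0],0,1],
  [[0,0,0],0,1],
  [[0,0,0],0,1],
  [[0,0,0],0,1],
])

```text
clock: 21.7
position: [0.4838, -0.0448, 0.1586]
tool_rot: [-3.141, 0.0, -0.04]
force: [-1.0, 3.2, 1.1]
grip_width: 0.0283
finger_force: 20.0
```

```bash
python3 fm.py
```

```text
21.7 [ 0.4838 -0.0448  0.3436] [-1.0036  3.2055  3.2592] [0.9533 0.1923 0.1192] -0.03995962109296758 0.028302934685030156 19.998157024383545
0.08 [ 0.5081 -0.0109  0.08  ]
0.09 [ 0.505 -0.001  0.09 ]
0.1 [0.5019 0.0088 0.1   ]
```

>>> arm_command([
  [[2,0.5,0],0,1],
  [[2,0.5,0],0,1],
  [[2,0.5,0],0,1],
  [[2,0,0],0,1],
  [[0,0,0],0,1],
])

```text
clock: 22.2
position: [0.4917, -0.0433, 0.159]
tool_rot: [-3.141, 0.001, -0.04]
force: [-7.8, 5.2, 18.2]
grip_width: 0.0279
finger_force: 18.8
```

```bash
python3 fm.py
python3 - <<'E'
from h import *
f=grab_frame("side");cv2.imwrite("pics/side_q.png",f["image"][:,:,::-1])
G=bot.observe()["position"]+[0,0,.0187]
T=np.array([.511,-.042,.088])
a=G-T;a/=np.linalg.norm(a);print("lean",np.arccos(a[2]),"grip zd if unsunk",np.linalg.norm(G-T)*1000+26)
print("now: handle bottom unsunk",proj(f,T+.048*a),"sunk2.5",proj(f,T+.0455*a),"sock top",proj(f,T+.008*a),proj(f,T+.0055*a))
G0=np.array([.4824,-.047,.2415]);t=.235;a0=np.r_[-np.sin(t)*.99,-np.sin(t)*.138,np.cos(t)]
print("ref: handle bottom",proj(f,G0-.043*a0),"sock top",proj(f,G0-.083*a0),"mouth",proj(f,G0-.117*a0))
for n,P,Q in(("pics/side_m.png",G0-.028*a0,G0-.125*a0),("pics/side_q.png",T+.063*a,T-.034*a)):
    im=cv2.imread(n).astype(np.float32).max(2);out=[]
    for k in np.linspace(0,1,49):
        X=P+(Q-P)*k;p=proj(f,X)
        vals=[cv2.getRectSubPix(im,(1,1),(float(p[0]+d),float(p[1])))[0,0] for d in(-2,-1,0,1,2)]
        out.append(int(np.mean(vals)))
    print(n,[ (round(k*2.02),v) for k,v in enumerate(out)])
E
```

```text
22.2 [ 0.4917 -0.0433  0.344 ] [-7.778   5.2069 20.4065] [1.574  1.7193 0.1254] -0.04011360966260047 0.027898933370288433 18.81170779466629
0.08 [ 0.5077 -0.034   0.08  ]
0.09 [ 0.5038 -0.0315  0.09  ]
0.1 [ 0.5    -0.0289  0.1   ]
lean 0.21378760672954664 grip zd if unsunk 117.73436673189687
now: handle bottom unsunk [258.04534813 263.5862137 ] sunk2.5 [258.38707015 264.58024276] sock top [263.33514724 278.97094695] [263.65359472 279.89693027]
ref: handle bottom [251.73671225 236.39303541] sock top [258.06562905 253.38195701] mouth [263.08359608 266.84750559]
pics/side_m.png [(0, 34), (2, 37), (4, 41), (6, 45), (8, 46), (10, 38), (12, 25), (14, 17), (16, 15), (18, 15), (20, 15), (22, 20), (24, 35), (26, 61), (28, 87), (30, 99), (32, 95), (34, 92), (36, 95), (38, 103), (40, 114), (42, 124), (44, 129), (46, 132), (48, 134), (50, 136), (53, 138), (55, 141), (57, 145), (59, 151), (61, 157), (63, 162), (65, 168), (67, 175), (69, 176), (71, 162), (73, 147), (75, 138), (77, 139), (79, 138), (81, 131), (83, 126), (85, 123), (87, 123), (89, 122), (91, 123), (93, 123), (95, 123), (97, 123)]
pics/side_q.png [(0, 54), (2, 54), (4, 54), (6, 55), (8, 54), (10, 48), (12, 38), (14, 27), (16, 21), (18, 20), (20, 21), (22, 26), (24, 40), (26, 63), (28, 85), (30, 94), (32, 98), (34, 101), (36, 112), (38, 123), (40, 131), (42, 136), (44, 138), (46, 140), (48, 142), (50, 145), (53, 149), (55, 152), (57, 156), (59, 161), (61, 166), (63, 170), (65, 176), (67, 180), (69, 182), (71, 176), (73, 161), (75, 145), (77, 136), (79, 136), (81, 135), (83, 131), (85, 127), (87, 124), (89, 123), (91, 124), (93, 125), (95, 125), (97, 126)]
```

The side-view profile puts the handle's lower end within about 0.5 mm of its unsunk place, against 2.5 mm for a full quarter turn. So the screw has hardly turned and the driver is still near yaw 3.10. The jaws now hold the flats in line with the axis. I'll turn in firm steps, shifting the grasp point to match and watching the moment.

>>> arm_command([
  [[0,0,0.6],0,1],
  [[0.5,0.5,0],-0.05,1],
  [[0.5,0.5,0],-0.05,1],
  [[0.6,0.5,0],-0.05,1],
  [[0.6,0.5,0],-0.05,1],
  [[0.6,0.5,0],-0.05,1],
  [[0,0,0],0,1],
])

```text
clock: 22.95
position: [0.4947, -0.0397, 0.1594]
tool_rot: [-3.14, 0.001, -0.291]
force: [-3.7, 10.8, 14.5]
grip_width: 0.0282
finger_force: 32.7
```

```bash
python3 fm.py
```

```text
22.95 [ 0.4947 -0.0397  0.3444] [-3.7473 10.7955 16.681 ] [3.1584 0.8197 0.2797] -0.29114849513338004 0.028169907846373864 32.70046681165695
0.08 [ 0.5076 -0.0205  0.08  ]
0.09 [ 0.5053 -0.0141  0.09  ]
0.1 [ 0.5031 -0.0076  0.1   ]
```

>>> arm_command([
  [[0.7,0.7,0.3],-0.05,1],
  [[0.7,0.6,0],-0.05,1],
  [[0.7,0.6,0],-0.05,1],
  [[0.7,0.5,0],-0.05,1],
  [[0.7,0.5,0],-0.05,1],
  [[0.7,0.4,0],-0.06,1],
  [[0,0,0],0,1],
])

```text
clock: 23.65
position: [0.4995, -0.0362, 0.1597]
tool_rot: [-3.139, 0.001, -0.601]
force: [0.5, 10.9, 11.2]
grip_width: 0.028
finger_force: 36.0
```

```bash
python3 fm.py; python3 -c "
from workcell import bot;print(bot.observe()['qpos'])"
```

```text
23.65 [ 0.4995 -0.0362  0.3447] [ 0.4905 10.9036 13.4462] [ 3.4159 -0.2488  0.2416] -0.6011589840418938 0.02801696411314071 35.9919011592865
0.08 [0.5143 0.0029 0.08  ]
0.09 [0.5147 0.011  0.09  ]
0.1 [0.5151 0.0191 0.1   ]
[-0.79214368  0.75882398  1.14887703  2.02590992 -0.87387083  0.96298665
 -1.34863322]
```

>>> arm_command([
  [[0,0,0],0,-1],
  [[0,0,0],0,-1],
  [[-5,-3,0],0,-1],
  [[-5,-3,0],0,-1],
  [[-5,-3,0],0,-1],
  [[0,0,0],0.12,-1],
  [[0,0,0],0.12,-1],
  [[0,0,0],0.12,-1],
  [[0,0,0],0.12,-1],
  [[0,0,0],0.12,-1],
  [[0,0,0],0.12,-1],
  [[0,0,0],0.12,-1],
  [[0,0,0],0.12,-1],
  [[0,0,0],0.12,-1],
  [[0,0,0],0.12,-1],
  [[0,0,0],0.12,-1],
  [[0,0,0],0.12,-1],
  [[0,0,0],0.12,-1],
  [[0,0,0],0.01,-1],
])

```text
clock: 25.55
position: [0.4835, -0.0471, 0.1597]
tool_rot: [3.142, -0.001, 0.972]
force: [-0.9, -1.2, 0.0]
grip_width: 0.0855
finger_force: 0.0
```

>>> arm_command([
  [[0,0,0],0,0],
  [[0,0,0],0,0.25],
  [[0,0,0],0,0.3],
  [[0,0,0],0,1],
  [[0,0,0],0,1],
  [[0,0,0],0,1],
  [[0,0,0],0,1],
])

```text
clock: 26.25
position: [0.4849, -0.0476, 0.1598]
tool_rot: [3.139, -0.0, 0.969]
force: [5.0, -5.2, -0.8]
grip_width: 0.0339
finger_force: 14.4
```

```bash
python3 fm.py
```

```text
26.25 [ 0.4849 -0.0476  0.3448] [ 5.0197 -5.2011  1.3666] [-1.6239 -1.5743 -0.1504] 0.9685070250925496 0.033908932273254096 14.374499187106267
0.08 [ 0.6762 -0.2166  0.08  ]
0.09 [ 0.7129 -0.2547  0.09  ]
0.1 [ 0.7496 -0.2927  0.1   ]
```

>>> arm_command([
  [[4,-1.5,0],0,1],
  [[4,-1.5,0],0,1],
  [[4,-1,0],0,1],
  [[2,-1,0],0,1],
  [[0,0,0],0,1],
  [[0,0,0],0,1],
])

```text
clock: 26.85
position: [0.4988, -0.0525, 0.1601]
tool_rot: [3.139, -0.0, 0.969]
force: [0.5, -4.5, 9.5]
grip_width: 0.0291
finger_force: 19.4
```

```bash
python3 fm.py
```

```text
26.85 [ 0.4988 -0.0525  0.3451] [ 0.4655 -4.4602 11.7377] [-1.3284 -0.7052 -0.0215] 0.9687063768052235 0.029135107092667145 19.35710091580404
0.08 [ 0.5429 -0.0655  0.08  ]
0.09 [ 0.5433 -0.0693  0.09  ]
0.1 [ 0.5437 -0.0731  0.1   ]
```

>>> arm_command([
  [[-0.2,0,0],-0.05,1],
  [[-0.2,0,0],-0.05,1],
  [[-0.3,0,-0.1],-0.05,1],
  [[-0.3,0,-0.1],-0.05,1],
  [[-0.3,0.1,-0.1],-0.05,1],
  [[-0.3,0.2,-0.1],-0.05,1],
  [[-0.3,0.2,0],-0.05,1],
  [[0,0,0],0,1],
])

```text
clock: 27.65
position: [0.4962, -0.0514, 0.1592]
tool_rot: [3.141, 0.0, 0.618]
force: [-0.3, -3.2, 6.5]
grip_width: 0.0278
finger_force: 19.7
```

```bash
python3 fm.py
```

```text
27.65 [ 0.4962 -0.0514  0.3442] [-0.2892 -3.1543  8.6675] [-0.6917 -0.2069  0.0189] 0.6180670254139322 0.02776418789149053 19.674865901470184
0.08 [ 0.5245 -0.0347  0.08  ]
0.09 [ 0.5242 -0.0383  0.09  ]
0.1 [ 0.5239 -0.042   0.1   ]
```

>>> arm_command([
  [[-0.5,0.6,-0.1],-0.05,1],
  [[-0.5,0.6,-0.1],-0.05,1],
  [[-0.5,0.6,0],-0.05,1],
  [[-0.5,0.6,-0.1],-0.05,1],
  [[-0.5,0.6,0],-0.05,1],
  [[-0.5,0.6,-0.1],-0.05,1],
  [[0,0,0],0,1],
])

```text
clock: 28.35
position: [0.4931, -0.0475, 0.1587]
tool_rot: [3.141, -0.0, 0.32]
force: [1.6, -1.5, 1.9]
grip_width: 0.0277
finger_force: 19.8
```

```bash
python3 fm.py
```

```text
28.35 [ 0.4931 -0.0475  0.3437] [ 1.5669 -1.4648  4.069 ] [-0.1415 -0.4504  0.0458] 0.3195084641998529 0.02771158854142688 19.823618531227112
0.08 [0.4916 0.0013 0.08  ]
0.09 [ 0.4955 -0.0023  0.09  ]
0.1 [ 0.4993 -0.0059  0.1   ]
```

>>> arm_command([
  [[-0.1,0.5,-0.4],-0.05,1],
  [[-0.1,0.5,-0.3],-0.05,1],
  [[0,0.5,-0.2],-0.05,1],
  [[0,0.5,-0.1],-0.05,1],
  [[0,0.4,-0.1],-0.05,1],
  [[0,0.3,-0.1],-0.05,1],
  [[0,0.3,-0.1],-0.05,1],
  [[0,0,0],0,1],
])

```text
clock: 29.15
position: [0.4925, -0.043, 0.1575]
tool_rot: [-3.139, 0.001, -0.029]
force: [-3.9, 7.9, 14.4]
grip_width: 0.0275
finger_force: 27.3
```

```bash
python3 fm.py;  python3 - <<'E'
from h import *
f=grab_frame("side");cv2.imwrite("pics/side_r.png",f["image"][:,:,::-1])
G=bot.observe()["position"]+[0,0,.0187]
T=np.array([.511,-.042,.088]);a=G-T;a/=np.linalg.norm(a);print("lean",np.arccos(a[2]))
for n in("pics/side_q.png","pics/side_r.png"):
    im=cv2.imread(n).astype(np.float32).max(2);out=[]
    for d in np.arange(.063,-.01,-.002):
        p=proj(f,T+d*a);out.append(int(np.mean([cv2.getRectSubPix(im,(1,1),(float(p[0]+e),float(p[1])))[0,0] for e in(-2,-1,0,1,2)])))
    print(n,[(2*k,v) for k,v in enumerate(out)])
E
```

```text
29.15 [ 0.4925 -0.043   0.3425] [-3.8814  7.909  16.5933] [2.8097 0.6761 0.3322] -0.0289268913406302 0.027467053287894286 27.2806254029274
0.08 [0.5131 0.0012 0.08  ]
0.09 [0.5108 0.0059 0.09  ]
0.1 [0.5085 0.0107 0.1   ]
lean 0.20624683522455958
pics/side_q.png [(0, 55), (2, 55), (4, 55), (6, 55), (8, 53), (10, 48), (12, 38), (14, 28), (16, 22), (18, 20), (20, 22), (22, 27), (24, 37), (26, 60), (28, 81), (30, 93), (32, 97), (34, 99), (36, 109), (38, 120), (40, 129), (42, 135), (44, 138), (46, 140), (48, 142), (50, 144), (52, 148), (54, 151), (56, 155), (58, 159), (60, 164), (62, 169), (64, 174), (66, 179), (68, 181), (70, 178), (72, 168)]
pics/side_r.png [(0, 53), (2, 54), (4, 54), (6, 54), (8, 53), (10, 51), (12, 46), (14, 37), (16, 26), (18, 20), (20, 18), (22, 18), (24, 20), (26, 28), (28, 51), (30, 76), (32, 95), (34, 100), (36, 93), (38, 92), (40, 97), (42, 109), (44, 119), (46, 124), (48, 127), (50, 130), (52, 132), (54, 134), (56, 137), (58, 141), (60, 146), (62, 151), (64, 156), (66, 162), (68, 169), (70, 175), (72, 179)]
```

The handle's lower end has dropped 2.7 mm along the axis, which is 10 mm/turn × a quarter turn, and the driver turned 1.74 rad including play. Releasing gently and backing off upward.

>>> arm_command([
  [[0,-0.5,0.4],0,1],
  [[0,-0.5,0.2],0,1],
  [[0,0,0],0,1],
  [[0,0,0],0,0.3],
  [[0,0,0],0,0.2],
  [[0,0,0],0,0.1],
  [[0,0,0],0,-0.2],
  [[0,0,0],0,-0.6],
  [[0,0,0],0,-1],
  [[0,0,0],0,-1],
  [[-4,-1,0],0,-1],
  [[0,0,0],0,-1],
])

```text
clock: 30.4
position: [0.4881, -0.0468, 0.158]
tool_rot: [-3.141, 0.0, -0.031]
force: [0.0, -0.2, -0.1]
grip_width: 0.0856
finger_force: 0.0
```

>>> arm_command([
  [[0,0,10],0,-1],
  [[0,0,20],0,-1],
  [[0,0,25],0,-1],
  [[0,0,25],0,-1],
  [[0,0,25],0,-1],
  [[0,0,25],0,-1],
  [[0,0,0],0,-1],
  [[0,0,0],0,-1],
  [[0,0,0],0,-1],
])

```text
clock: 31.3
position: [0.4884, -0.0465, 0.2876]
tool_rot: [-3.141, 0.001, -0.03]
force: [-0.4, 0.5, -0.2]
grip_width: 0.0855
finger_force: 0.0
```

```bash
python3 fm.py
python3 - <<'E'
from h import *
np.set_printoptions(precision=3,suppress=True)
T=np.array([.511,-.042,.0855]);fs={n:grab_frame(n) for n in("scene","side","wrist")}
for n,f in fs.items():
    im=f["image"].astype(int);cv2.imwrite(f"pics/{n}_e.png",f["image"][:,:,::-1])
    for L,d in((.21,3.33),(.33,3.33)):
        a=np.r_[np.sin(L)*np.cos(d),np.sin(L)*np.sin(d),np.cos(L)];p=proj(f,T+.129*a);print(n,L,d,"top",p,"hbot",proj(f,T+.048*a))
    m=((im.max(2)-im.min(2)<30)&(im.max(2)>(115))).astype(np.uint8);k,l,st,c=cv2.connectedComponentsWithStats(m)
    for i in range(1,k):
        if 3<st[i,4]<900 and np.hypot(*(c[i]-p))<(60 if n=="wrist" else 20):print("   blob",st[i],c[i])
g=fs["side"]["image"].max(2)
for y in range(218,300,3): print(y,"".join(" .:-=+*#%@"[min(9,int(v)//25)] for v in g[y,220:290]))
E
```

```text
31.3 [ 0.4884 -0.0465  0.4726] [-0.4324  0.5249  2.0326] [-0.0081 -0.0299 -0.0196] -0.030230172263574273 0.08549240729816232 0.0
0.08 [ 0.5837 -0.1543  0.08  ]
0.09 [ 0.5815 -0.1517  0.09  ]
0.1 [ 0.5794 -0.1491  0.1   ]
scene 0.21 3.33 top [338.121 245.157] hbot [340.516 266.095]
scene 0.33 3.33 top [332.154 250.826] hbot [338.493 268.057]
   blob [328 249   5   6  21] [329.762 251.381]
   blob [321 265   6   5  17] [323.529 267.059]
side 0.21 3.33 top [246.559 231.276] hbot [258.239 265.118]
side 0.33 3.33 top [237.303 234.289] hbot [255.047 266.145]
   blob [249 233   5   5  18] [250.944 234.889]
   blob [232 234   4   4  13] [233.615 235.385]
wrist 0.21 3.33 top [282.288 221.647] hbot [278.    173.072]
wrist 0.33 3.33 top [286.854 238.828] hbot [279.384 178.607]
   blob [284 243  12   9  90] [289.6   247.144]
   blob [312 275   5   2   7] [313.857 275.429]
   blob [318 274   4   2   5] [319.6 274.2]
   blob [301 277   4   2   4] [302.5 277.5]
   blob [307 276   3   2   4] [308.  276.5]
   blob [287 280   5   1   5] [289. 280.]
218 ::::::::::::::::::::::::::::::::.................
[... 1346 characters left out ...]
=========================
275 :::::::::::::::::::::::::::::::-----===+++++++**#*====================
278 ::::::::::::::::::::::::::::::::----==+++++++++***+==----------=======
281 ::::::::::::::::::::::::::::::::.:---==+++******##*+==-----------=====
284 ::::::::::::::::::::::::::::::::::-+++++****######*+===---:::-*#%#+==-
287 ::::::::::::::::::::::::::::::::::-+#####**++++++++++==----:-=*#%%###*
290 ::::::::::::::::::::::::::::::::-==++++++++++++==========---::=*#%%#*+
293 ::::::::::::::::::::::::-+*#+-::-+#%#+====================---:-=*%%%#+
296 :::::::::::::::::::::::::=*#%*++*#%%%*=--================----::-=#%%%%
299 :::::::::::::::::::::::::-+#%%%%%%%%%*=----=++******++==------::-+#%%%
```

Run:
```python
from h import *
np.set_printoptions(precision=4,suppress=True)
S,D,W=[grab_frame(n) for n in("scene","side","wrist")]
for q in([(S,(329.8,251.4)),(D,(233.6,235.4)),(W,(289.6,247.1))],[(D,(233.6,235.4)),(W,(289.6,247.1))]):
    X,r=tri(q);v=X-[.511,-.042,.0855];print(X,r,np.linalg.norm(v),"lean",np.arctan2(np.hypot(*v[:2]),v[2]),np.arctan2(v[1],v[0])%6.283)
g=cv2.imread("pics/wrist_e.png").max(2)
for y in range(120,262,4): print(y,"".join(" .:-=+*#%@"[min(9,int(v)//26)] for v in g[y,230:340:1]))
```

```text
[ 0.4643 -0.0513  0.2084] [np.float64(0.001724881711356236), np.float64(0.0015001793151721613), np.float64(0.0004855639626646615)] 0.13183886963482574 lean 0.36958598811727233 3.338426804467172
[ 0.4638 -0.0518  0.2071] [np.float64(0.0004394374109359084), np.float64(0.0004394374109357542)] 0.1308288252431482 lean 0.3770509707944469 3.3467500803465615
120 %@@@@%**###########%%%#**+=====+++*****+++========++**************+%@@@@@@@@@@@@@@@@@@=+++++++++++++++++++++++
124 +%@@@############++=+++=========+++*******************************++@@@@@@@@@@@@@@@@@@#=++++++++++++++++++++++
128 *+%@@############*+********************++***++++++=+*************+++*@@@@@@@@@@@@@@@@@@+++++++++++++++++++++++
132 **+*##############*+***+====+======+***###################********+++*@@@@@@@@@@@@@@@@@@=+++++++++++++++++++++
136 +++=*##############+===========*###**#################*####**********+@@@@@@@@@@@@@@@@@@@=++++++++++++++++++++
140 +++++*##############+==========+######################**####*********++@@@@@@@@@@@@@@@@@@*=+++++++++++++++++=+
144 +***++*##############+=========+####**#%@@@#%%%%%####
[... 2692 characters left out ...]
==========
240 ========================================:::::.::::::::::::::::::::::::::::::::-===============================
244 =========================================.....::::::::::*%@@@@@%*.::::::::::::-===============================
248 =========================================-....:::::::.%@@@@@@@@@@#.::::::::::-================================
252 ===========================================:::::::::::::::----::::::::-=======================================
256 =======================================================-------================================================
260 ==============================================================================================================
```

Three views put the handle top along the lean direction (3.34, axis 3.33). The driver is seated and rests against its natural play, and the arm is clear. Handing in.

```bash
python3 -c "
from workcell import ticket
print(ticket.job_done())"
```

```text
the job is handed in; nothing more can be done
None
```

The job is handed in at about 31 s: the driver stands fully down on the screw head, and the screw has turned about a quarter turn clockwise (it sank 2.7 mm). Left free, the driver leans about 0.14 rad past the screw's axis, roughly the limit of the socket's play. It also sagged about that far out of line when I opened the jaws to re-grip during the turn.

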